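Unscrew the blue cap of a sample jar and set it in the tray

TASK

Unscrew the blue cap from the amber sample jar (about a quarter turn anticlockwise seen from above), and once its thread has let go lift it straight off and set it down in the empty shallow green tray, top up. Place it near the middle of the tray, gently, and let go. Leave the white-capped jar closed and undisturbed.

Things in the scene. Friction and masses are not known exactly. Their poses are not given: they have to be found in the camera images.
- blue_cap_mid (a point): Middle (on the axis, half-way up) of the blue ribbed round screw cap: 55 mm across, 42 mm high, 30 to 55 g, thick top, open below; z up. It starts screwed on an amber jar. Quick two-start thread: at the start 0 to 0.2 rad from tight, it lets go 1.15 rad anticlockwise of tight; one easy turn of 1.4 rad frees it (2.2 rad is too far). No need to raise it while turning; it rises 1 to 4 mm at most.
- blue_jar_mouth (a point): Centre of the rim of the amber glass jar under the blue cap, 100.5 mm above the worktop; the screwed-on cap reaches from 21.5 mm below this point to 20.5 mm above. Jar body 49 mm across (narrower than the cap), neck 36 mm, held fast in a 96 x 96 mm clamp base fixed to the worktop, jaws up to 42 mm high: it cannot turn or slide. z up; its yaw equals the cap's when tight.
- white_cap_mid (a point): Middle (half-way up) of the white cap of the other jar, which is the same in all but cap colour and stands at least 0.12 m away; leave it alone.
- tray_mid (a point): Centre of the inner floor of the empty shallow square green tray, 180 x 180 mm outside, walls 3 mm thick, 10 mm high, floor 3 mm above the worktop; fixed in place. A cap standing in it has its middle 21 mm above this point.
There are look-alikes about, which are no part of the job. Of the things that look like the part that bears blue_cap_mid, the largest one is meant.

How it is judged (in metres and radians):
On the way, in this order (a step that is already met when the one before it is completed fails the run):
1. the blue cap is turned on the jar until its thread lets go (more than 1 rad from tight) (angle between the x axis of blue_cap_mid and the x axis of blue_jar_mouth, either way round above 1 rad and horizontal distance between blue_cap_mid and blue_jar_mouth below 0.012 m and z of blue_cap_mid in the frame of blue_jar_mouth below 0.012 m), for 0.02 s.
2. the cap is lifted clear of the jar (z of blue_cap_mid in the frame of blue_jar_mouth above 0.03 m), for 0.1 s.
At the end, for the whole second after the job is handed in: The blue cap stands top up (within 10 degrees) on the tray's floor, its centre within 35 mm of the tray's centre, at rest and released (horizontal distance between blue_cap_mid and tray_mid below 0.035 m and z of blue_cap_mid in the frame of tray_mid between 0.015 and 0.025 m and angle between blue_cap_mid's own z axis and vertical below 0.17 rad and distance of blue_cap_mid from where it was at the start of the episode above 0.05 m and linear speed of blue_cap below 0.02 m/s); the robot touches nothing.
It fails at once if the white cap is moved (more than 10 mm) or turned upside down (distance of white_cap_mid from where it was at the start of the episode above 0.01 m or angle between white_cap_mid's own z axis and vertical above 0.3 rad).
It fails at once if the cap is dropped or slammed into the tray (more than 0.5 m/s while within 30 mm of resting height over the tray) (horizontal distance between blue_cap_mid and tray_mid below 0.06 m and z of blue_cap_mid in the frame of tray_mid below 0.05 m and linear speed of blue_cap above 0.5 m/s).
It also fails if it takes over 48 s, if anything falls off the work surface, if the arm or the gripper's body presses on something with over 40 N, if the wrist force passes 120 N, or if a joint passes its speed limit or range.

ROBOT

A 7-joint arm with a two-finger parallel gripper is mounted at the origin on a cart in front of the work surface, level with it; the furniture and walls round the work are solid. World frame = base frame: x ahead of the robot, y to its left, z up, the work surface at z = 0. Lengths are in mm, angles in rad, forces in N, time in s.
With the tool pointing down it reaches from about 425 to 950 mm from the base axis. Payload 4.7 kg.
Tool frame: the origin (TCP) lies midway between the tips of the shut fingers; the grasp point (between the pads) lies 19 mm behind it; z points along the fingers, y is the direction in which the jaws open and shut (so a half turn about z gives the same grasp; the last joint's range is limited). The gripper opens to 87 mm and grips with 3 to 60 N. Pads are 19 mm wide; open, the fingers measure 117 mm over their backs; the gripper's body (75 mm by 190 mm) begins 51 mm behind the grasp point.
Start: joints at [1.274, 0.469, -0.049, 1.532, 0.024, 1.141, -0.082], TCP at [178.659, -650.946, 222.573] pointing down, gripper open.
Joint ranges: [-2.59, 2.59], [-0.33, 1.99], [-1.39, 1.29], [0.1, 2.45], [-1.04, 4.18], [0.21, 1.99], [-2.66, 2.66]. Speed limits (rad/s): [2.57, 2.57, 3.14, 3.14, 3.14, 3.14, 3.14].

INTERFACE

Orientations are given as a rotation vector (axis times angle).
In Python, from rig import read_state, read_camera, hand_in, recognise, tip_of gives the robot as it stands.
- The arm moves only by the tool drive_tool, never from a script. Its argument "series" is a list of rows, each a list of 3 entries, a list of its own where there are three numbers: the turn, a rotation vector about the tool's x, y, z in degrees, then the shift along the tool's x, y, z in cm, then the finger opening in cm, from 0 to 8.7. In form: [[[ax, ay, az], [tx, ty, tz], claw], ...]. A call has 1 to 5 rows; each row is the pose to reach, as a shift and turn from the pose commanded when the call began, along the tool's axes at that moment; what a row does not reach only later rows make up. A row lasts 1/10 s, in which the tool goes at most 50 mm and 8.59 degrees, less where a joint would pass 70% of its speed; a pose out of reach is approached as far as the arm can. A call with a gripper value outside its range is refused whole. The fingers move at their own pace and stop on an object; the grip force is fixed at half the most. Time passes only in rows, so rows that repeat a pose let the fingers close. It gives the time, the measured TCP pose, the force and the opening at its end, in the units of the state.
- read_state(): the state, without advancing time (a new reading comes with each control period).
- read_camera(name): name is "scene" or "top" or "wrist"; returns a dict with "image" (480x640x3 uint8, blue, green, red), "fx", "fy", "cx", "cy" (pixels), "R" (3x3) and "t" (3): a world point X has camera coordinates R X + t. Camera axes: x right, y down, z forward; pixel columns grow to the right and rows downward; lengths in mm; the calibration is good to about 2 mm. The wrist camera is an equidistant fisheye: a pixel r from the principal point sees the ray r / f radians off the axis. A picture is of the moment at which its call begins. There is no depth.
- hand_in(): hands the job in, once; it reports no verdict.
Trained networks look in a picture, given as the dict that the camera call returned (one of the last four; its "shot" number tells which), for a name from the list of things; names that differ only in an ending like _2 or _b are one class to them, and where a whole thing is asked for, a point or a joint stands for the part that bears it (a point fixed in the world has none). Each returns a list of dicts, best first, with "confidence" (0 to 1); they miss things now and then, are a little off and sometimes report something else, mostly with a low value. They report only what shows in the picture. A call takes as long as a camera call. They do not tell look-alikes from the thing itself.
- recognise(picture, name): "location" ([x, y, z] in mm, in world coordinates, good to about 4 mm: the middle of the surface that is visible of it).
- tip_of(picture, name): "location" ([x, y, z] in mm, in world coordinates, good to about 4 mm: a listed point, or the origin of a listed thing).
The state is a dict: "t": time; "joints": joint angles; "dq": joint speeds; "joint_efforts": joint torques, N m; "tool_pos": TCP position; "ee_rot": TCP orientation; "force": force on the tool from outside, world axes, zero at the start; "torque": the same for the moment, N m; "finger_gap": finger opening in mm.
Only numpy, scipy, OpenCV 4.12 (cv2) and the standard library are available. Lean on these libraries where they do the work, as an engineer would, in place of code of your own. Each camera call takes 0.05 s, during which the arm holds its last target.

## Working session

There is one attempt and no reset: what is moved stays moved. The work goes in short steps, Python scripts to look and compute and a tool call to move; the robot and the scene stay as the last step left them, time stands still between calls to the robot, and variables do not carry over. Pictures are saved under pics/ and viewed, and the job is handed in when it is done.

Besides the shell and the picture viewer there is one more tool, called after "Request:" as name(argument=value, ...), one argument or row to a line, values as JSON. drive_tool: Moves the arm, as the interface text tells. Its arguments: {"type":"object","properties":{"series":{"type":"array","items":{"type":"array"}}},"required":["series"]}

```bash
mkdir -p pics
cat > h.py <<'E'
import cv2,numpy as np
from rig import *
def snap(n,f):
    p=read_camera(n); cv2.imwrite('pics/'+f,p['image']); return p
def ray(p,u,v,z):
    d=np.array([(u-p['cx'])/p['fx'],(v-p['cy'])/p['fy'],1]);R=np.array(p['R']);t=np.array(p['t'])
    c=-R.T@t; w=R.T@d; return c+w*(z-c[2])/w[2]
def proj(p,X):
    q=np.array(p['R'])@np.array(X)+np.array(p['t']); return p['fx']*q[0]/q[2]+p['cx'],p['fy']*q[1]/q[2]+p['cy']
E
python3 - <<'E'
from h import *
s=read_state();print(s)
for n in ['scene','top']:
    p=snap(n,n+'1.png')
    print(n,p['fx'],np.round(-np.array(p['R']).T@np.array(p['t'])))
    for k in ['blue_cap_mid','blue_jar_mouth','white_cap_mid','tray_mid']:
        for r in tip_of(p,k)[:4]: print(k,np.round(r['location']),round(r['confidence'],2),np.round(proj(p,r['location'])))
E
```

```text
{'t': 0.0, 'joints': array([ 1.27412115,  0.46946381, -0.04859067,  1.53375281,  0.0241173 ,
        1.14094615, -0.08232923]), 'dq': array([-0.00146362,  0.00037186, -0.00078025,  0.00047536, -0.0003042 ,
       -0.00143658,  0.00059119]), 'joint_efforts': array([-8.43179514e-04, -5.07978523e+01, -8.07093456e-02, -2.36158401e+01,
       -6.12121657e-02,  3.77995439e-02,  1.78967575e-04]), 'tool_pos': array([ 178.43510816, -650.34999817,  221.45939791]), 'ee_rot': array([-3.11154072e+00, -4.19115210e-01,  5.55789593e-04]), 'force': array([-0.17990922, -0.20214359, -1.06896979]), 'torque': array([ 0.01851666, -0.02311853,  0.00061118]), 'finger_gap': 87.17045070125863}
scene 457.8665007896097 [-327. -526.  611.]
blue_cap_mid [374. 169.  12.] 0.88 [223. 260.]
blue_cap_mid [478. 195. 100.] 0.66 [240. 210.]
blue_cap_mid [367. 244.  17.] 0.49 [199. 251.]
blue_jar_mouth [481. 196. 102.] 0.61 [240. 208.]
white_cap_mid [471. -26.  97.] 0.62 [311. 234.]
white_cap_mid [ 526. -341.    4.] 0.52 [444. 296.]
tray_mid [ 526. -343.    1.] 0.61 [445. 298.]
top 449.2649501577999 [352. -41. 999.]
blue_cap_mid [480. 196.  96.] 0.97 [192. 237.]
blue_cap_mid [378. 167.  16.] 0.91 [215. 289.]
blue_cap_mid [369. 239.  13.] 0.74 [182. 293.]
blue_jar_mouth [480. 194. 101.] 0.96 [193. 237.]
white_cap_mid [474. -27. 100.] 0.96 [303. 237.]
tray_mid [ 525. -344.    4.] 0.83 [444. 218.]
```

View pics/scene1.png

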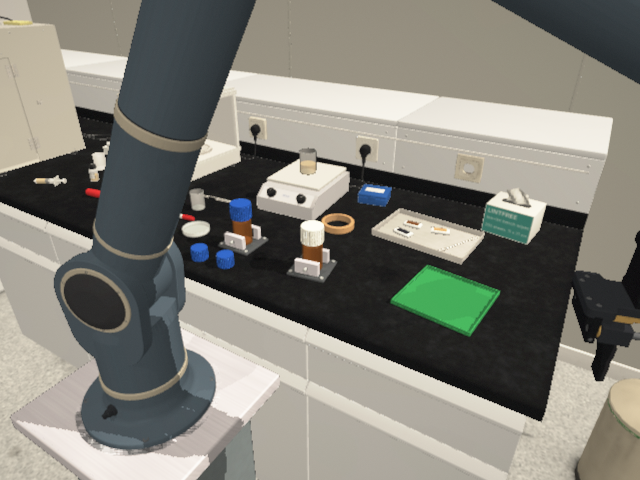

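View pics/top1.png

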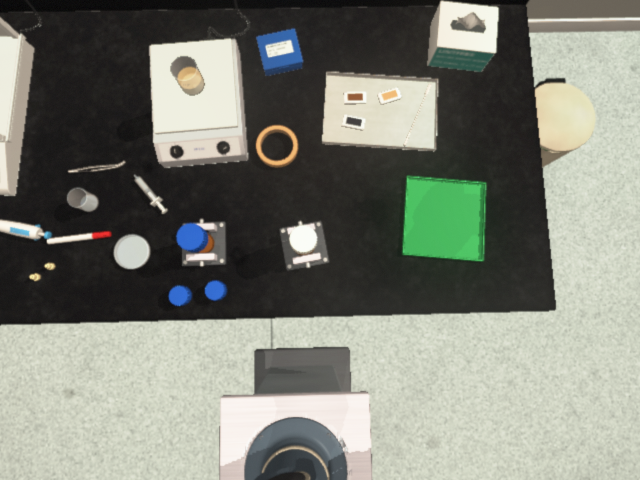

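The scene view shows the blue-capped jar at about (240,222), the white-capped jar at (312,248), the tray at (446,298) and two small loose blue caps at (200,252) and (225,259). The top view agrees: blue cap at (192,237), white cap at (303,238), tray at (444,219). Next I'll refine the cap and tray positions and plan the approach.

```bash
cat >> h.py <<'E'
from scipy.spatial.transform import Rotation as Ro
def rows(pos,yaw=None,s=None):
    "tool frame shift(cm) & turn (deg about tool z first levelled) to get tool-down at pos with tool x at yaw"
    s=s or read_state(); R=Ro.from_rotvec(s['ee_rot']); T=R.as_matrix()
    y0=np.arctan2(T[1,0],T[0,0])
    if yaw is None: yaw=y0
    c,q=np.cos(yaw),np.sin(yaw)
    G=np.array([[c,q,0],[q,-c,0],[0,0,-1]])
    print('t',s['t'],'pos',np.round(s['tool_pos'],1),'yaw',round(y0,3),'tilt z',np.round(T[:,2],3),'gap',round(s['finger_gap'],1),'F',np.round(s['force'],1),'j',np.round(s['joints'],2))
    print('turn',np.round(np.degrees(Ro.from_matrix(T.T@G).as_rotvec()),2),'shift cm',np.round(T.T@(np.array(pos)-s['tool_pos'])/10,2))
E
python3 - <<'E'
from h import *
p=read_camera('top');im=p['image']
hsv=cv2.cvtColor(im,cv2.COLOR_BGR2HSV)
def blob(mask,u,v):
    n,l,st,c=cv2.connectedComponentsWithStats(mask); 
    return [ (st[i],c[i]) for i in range(1,n) if st[i][4]>100]
print(blob(cv2.inRange(hsv,(105,120,60),(125,255,255)),0,0))
print(blob(cv2.inRange(hsv,(45,100,60),(75,255,255)),0,0))
m=cv2.inRange(hsv,(105,120,60),(125,255,255))
# model silhouette fit
from scipy.optimize import minimize
cy,cx=np.mgrid[215:260,165:220]
def model(x,y,r=27.5):
    a=np.linspace(0,2*np.pi,60);pts=[proj(p,(x+r*np.cos(t),y+r*np.sin(t),z)) for t in a for z in(79,121)]
    h=cv2.convexHull(np.array(pts,np.float32)); M=np.zeros((480,640),np.uint8);cv2.fillConvexPoly(M,(h*16).astype(np.int32),1,shift=4);return M
best=min(((np.sum((model(x,y)>0)[205:265,160:225]!=(m>0)[205:265,160:225]),x,y) for x in np.arange(470,492,1.) for y in np.arange(184,206,1.)))
print(best)
for z in(3,10):
  print([np.round(ray(p,u,v,z)) for u,v in[(405,177),(486,178),(484,261),(403,257)]])
for q in [(480,-343,222),(580,-100,222),(480,195,222)]: rows(q,0.268)
E
```

```text
[(array([ 256,   28,   47,   47, 1214], dtype=int32), array([280.00082372,  51.86902801])), (array([176, 222,  32,  30, 726], dtype=int32), array([191.14876033, 237.18319559])), (array([204, 280,  23,  21, 390], dtype=int32), array([215.15128205, 289.96153846])), (array([168, 285,  24,  22, 414], dtype=int32), array([179.50724638, 295.17391304]))]
[(array([ 402,  175,   85,   87, 6614], dtype=int32), array([444.24916843, 218.34744481]))]
(np.int64(79), np.float64(480.0), np.float64(197.0))
[array([ 622., -261.,    3.]), array([ 616., -447.,    3.]), array([ 426., -428.,    3.]), array([ 439., -247.,    3.])]
[array([ 620., -260.,   10.]), array([ 614., -444.,   10.]), array([ 425., -425.,   10.]), array([ 438., -246.,   10.])]
t 0.55 pos [ 178.6 -650.9  222.5] yaw 0.268 tilt z [ 0.  0. -1.] gap 87.1 F [-0.3  0.1  0.1] j [ 1.27  0.47 -0.05  1.53  0.02  1.14 -0.08]
turn [-0.   -0.   -0.01] shift cm [ 37.21 -21.72   0.05]
t 0.55 pos [ 178.6 -650.9  222.5] yaw 0.268 tilt z [ 0.  0. -1.] gap 87.1 F [-0.3  0.1  0.1] j [ 1.27  0.47 -0.05  1.53  0.02  1.14 -0.08]
turn [-0.   -0.   -0.01] shift cm [ 53.28 -42.51   0.06]
t 0.55 pos [ 178.6 -650.9  222.5] yaw 0.268 tilt z [ 0.  0. -1.] gap 87.1 F [-0.3  0.1  0.1] j [ 1.27  0.47 -0.05  1.53  0.02  1.14 -0.08]
turn [-0.   -0.   -0.01] shift cm [ 5.144e+01 -7.360e+01  6.000e-02]
```

Request:
drive_tool(
  series=[
    [[0,0,-8],[4,-2.4,0],8.7],
    [[0,0,-16],[8,-4.8,0],8.7],
    [[0,0,-24],[12,-7.2,0],8.7],
    [[0,0,-32],[16,-9.6,0],8.7],
    [[0,0,-40],[20,-12,0],8.7],
  ],
)

```text
t: 1.05
tool_pos: [340.9, -480.9, 222.9]
ee_rot: [2.777, 1.466, -0.0]
force: [0.2, 0.3, -0.1]
finger_gap: 86.9
```

```bash
python3 -c "
from h import *
rows((560,-150,222),1.26)"
```

```text
t 1.05 pos [ 340.9 -480.9  222.9] yaw 0.971 tilt z [ 0.    -0.001 -1.   ] gap 86.9 F [ 0.2  0.3 -0.1] j [ 1.09  0.34 -0.27  1.73  0.1   1.08  0.19]
turn [  0.04   0.03 -16.53] shift cm [39.68 -0.57  0.08]
```

Request:
drive_tool(
  series=[
    [[0,0,-4],[4.4,0,0],8.7],
    [[0,0,-8],[8.8,0,0],8.7],
    [[0,0,-12],[13.2,-0.2,0],8.7],
    [[0,0,-16],[17.6,-0.2,0],8.7],
    [[0,0,-16.5],[22,-0.3,0],8.7],
  ],
)

```text
t: 1.55
tool_pos: [463.2, -298.2, 222.9]
ee_rot: [2.542, 1.844, 0.0]
force: [0.9, -0.9, -0.1]
finger_gap: 86.6
```

```bash
python3 -c "
from h import *
rows((560,-100,222),1.26);rows((480,197,180),1.26)"
```

```text
t 1.55 pos [ 463.2 -298.2  222.9] yaw 1.255 tilt z [ 0.001 -0.001 -1.   ] gap 86.6 F [ 0.9 -0.9 -0.1] j [ 0.84  0.3  -0.42  1.81  0.14  1.06  0.05]
turn [ 0.05  0.02 -0.29] shift cm [21.85  3.04  0.09]
t 1.55 pos [ 463.2 -298.2  222.9] yaw 1.255 tilt z [ 0.001 -0.001 -1.   ] gap 86.6 F [ 0.9 -0.9 -0.1] j [ 0.84  0.3  -0.42  1.81  0.14  1.06  0.05]
turn [ 0.05  0.02 -0.29] shift cm [ 47.6  -13.79   4.26]
```

Request:
drive_tool(
  series=[
    [[0,0,0],[4.5,0,0],8.7],
    [[0,0,0],[9,-1.5,0],8.7],
    [[0,0,0],[13.5,-3,0],8.7],
    [[0,0,0],[18,-4.5,0],8.7],
    [[0,0,0],[22.5,-6,0],8.7],
  ],
)

```text
t: 2.05
tool_pos: [475.3, -65.4, 222.9]
ee_rot: [2.544, 1.842, 0.001]
force: [-0.3, 0.0, -0.1]
finger_gap: 86.7
```

```bash
python3 -c "
from h import *
rows((480,197,220),1.26)"
```

```text
t 2.05 pos [475.3 -65.4 222.9] yaw 1.254 tilt z [ 0.001 -0.001 -1.   ] gap 86.7 F [-0.3  0.  -0.1] j [ 0.54  0.19 -0.56  1.96  0.12  1.02 -0.39]
turn [ 0.06  0.01 -0.37] shift cm [25.07 -7.74  0.28]
```

Request:
drive_tool(
  series=[
    [[0,0,0],[4.5,-1.4,0],8.7],
    [[0,0,0],[9,-2.8,0],8.7],
    [[0,0,0],[13.5,-4.2,0],8.7],
    [[0,0,0],[18,-5.6,0],8.7],
    [[0,0,0],[22,-6.8,0],8.7],
  ],
)

```text
t: 2.55
tool_pos: [479.2, 165.5, 223.0]
ee_rot: [2.543, 1.844, 0.002]
force: [0.0, 0.4, -0.5]
finger_gap: 86.8
```

Request:
drive_tool(
  series=[
    [[0,0,-0.4],[3.1,-0.9,1],8.7],
    [[0,0,-0.4],[3.1,-0.9,2],8.7],
    [[0,0,-0.4],[3.1,-0.9,2],8.7],
  ],
)

```text
t: 2.85
tool_pos: [479.5, 195.0, 201.1]
ee_rot: [-2.536, -1.854, 0.005]
force: [0.1, -1.2, 0.8]
finger_gap: 86.7
```

Run:
```python
from h import *
p=snap('wrist','w1.png')
print(p['fx'],p['cx'],p['cy'])
R=np.array(p['R']);t=np.array(p['t']);print(np.round(-R.T@t))
for k in ['blue_cap_mid','blue_jar_mouth']:
    for r in tip_of(p,k)[:3]: print(k,np.round(r['location']),round(r['confidence'],2))
rows((480,197,81),1.26)
snap('scene','s2.png')
```

```text
371.64829954431775 320.5303302224263 239.57565668404663
[505. 275. 362.]
blue_cap_mid [369. 244.  19.] 0.96
blue_cap_mid [480. 192. 103.] 0.64
blue_cap_mid [372. 165.  22.] 0.64
t 3.0 pos [481.  193.7 202.7] yaw 1.258 tilt z [ 0.    -0.001 -1.   ] gap 86.7 F [-0.8 -0.3 -0.4] j [ 0.11  0.31 -0.69  1.89  0.23  1.02 -1.  ]
turn [ 0.03  0.05 -0.1 ] shift cm [ 0.29 -0.2  12.17]
```

View pics/w1.png

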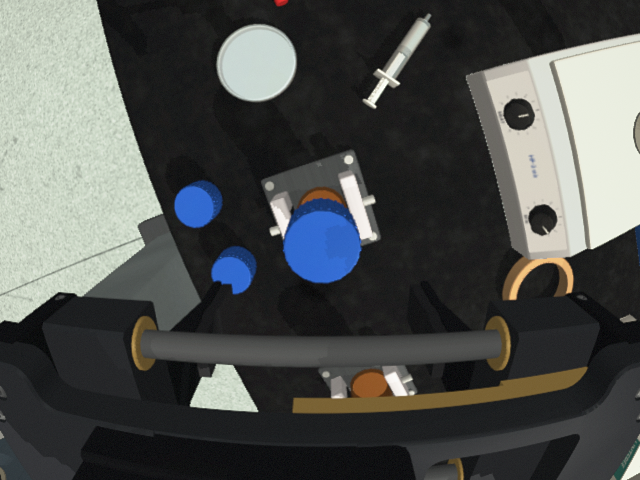

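The wrist view shows the blue cap top at about (322,245), near the image's centre column. The loose caps are at (198,204) and (234,270). I'll fit the cap silhouette here and compare it with the top camera.

Run:
```python
from h import *
p=read_camera('wrist');m=cv2.inRange(cv2.cvtColor(p['image'],cv2.COLOR_BGR2HSV),(105,120,50),(125,255,255))
R=np.array(p['R']);t=np.array(p['t'])
def fp(X):
    q=X@R.T+t; rr=np.hypot(q[:,0],q[:,1]);th=np.arctan2(rr,q[:,2]);k=p['fx']*th/rr
    return np.c_[p['cx']+k*q[:,0],p['cy']+k*q[:,1]].astype(np.float32)
a=np.linspace(0,2*np.pi,60)
def model(x,y,r=27.5):
    P=np.vstack([np.c_[x+r*np.cos(a),y+r*np.sin(a),a*0+z] for z in(79,121)])
    M=np.zeros((480,640),np.uint8);cv2.fillConvexPoly(M,(cv2.convexHull(fp(P))*16).astype(np.int32),1,shift=4);return M
sl=np.s_[180:300,262:400]
print(min((np.sum((model(x,y)>0)[sl]!=(m>0)[sl]),x,y) for x in np.arange(470,492,1.) for y in np.arange(184,206,1.)), m[sl].sum()/255)
rows((480,197,81),1.26)
```

```text
(np.int64(397), np.float64(480.0), np.float64(196.0)) 5139.0
t 3.1 pos [481.2 194.  203. ] yaw 1.258 tilt z [ 0.001 -0.    -1.   ] gap 87.3 F [-0.5 -0.2 -0.5] j [ 0.11  0.31 -0.69  1.89  0.23  1.02 -1.  ]
turn [ 0.06  0.01 -0.1 ] shift cm [ 0.25 -0.22 12.2 ]
```

Both fits give about (480,196), so I'll descend there.

Request:
drive_tool(
  series=[
    [[0,0,0],[0.15,-0.18,3],8.7],
    [[0,0,0],[0.15,-0.18,6],8.7],
    [[0,0,0],[0.15,-0.18,8.5],8.7],
    [[0,0,0],[0.15,-0.18,10.5],8.7],
    [[0,0,0],[0.15,-0.18,12],8.7],
  ],
)

```text
t: 3.6
tool_pos: [479.4, 196.2, 81.6]
ee_rot: [2.539, 1.849, -0.001]
force: [0.3, 0.6, 0.6]
finger_gap: 87.3
```

Request:
drive_tool(
  series=[
    [[0,0,0],[0,0,0],8.7],
    [[0,0,0],[0,0,0],8.7],
  ],
)

```text
t: 3.8
tool_pos: [479.9, 197.3, 83.1]
ee_rot: [2.538, 1.851, 0.001]
force: [0.4, 1.5, -0.6]
finger_gap: 86.8
```

Run:
```python
from h import *
p=snap('wrist','w2.png');rows((480,196,83),1.26)
```

```text
t 3.85 pos [480.1 197.6  83.5] yaw 1.26 tilt z [ 0.002  0.001 -1.   ] gap 87.1 F [ 0.5  0.5 -0.8] j [ 0.02  0.46 -0.62  2.01  0.38  0.78 -1.13]
turn [ 0.09 -0.07  0.03] shift cm [-0.16  0.03  0.05]
```

View pics/w2.png

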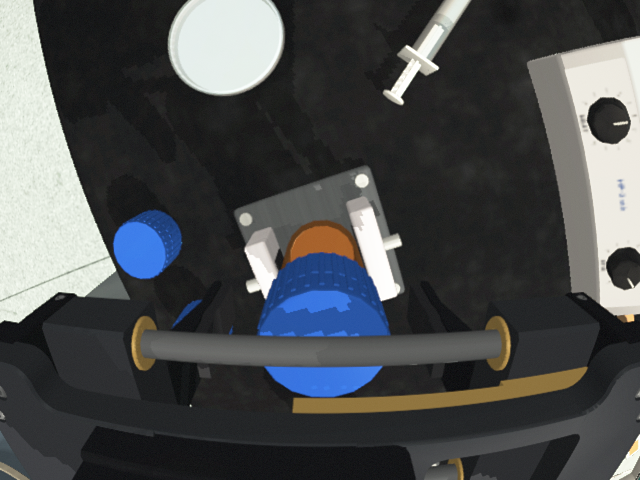

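The wrist view shows the cap at columns 258–389, centred between the fingers at about 205 and 435. Closing now.

Request:
drive_tool(
  series=[
    [[0,0,0],[0,0,0],6.5],
    [[0,0,0],[0,0,0],5.5],
    [[0,0,0],[0,0,0],4],
    [[0,0,0],[0,0,0],4],
    [[0,0,0],[0,0,0],4],
  ],
)

```text
t: 4.35
tool_pos: [480.0, 197.1, 82.7]
ee_rot: [2.536, 1.852, 0.002]
force: [7.8, -3.4, -1.2]
finger_gap: 55.1
```

Request:
drive_tool(
  series=[
    [[0,0,0],[0,0,0],4],
    [[0,0,0],[0,0,0],4],
    [[0,0,0],[0,0,0],4],
  ],
)

```text
t: 4.65
tool_pos: [480.2, 197.0, 82.8]
ee_rot: [2.537, 1.851, 0.002]
force: [3.1, -2.7, 0.5]
finger_gap: 53.8
```

Request:
drive_tool(
  series=[
    [[0,0,-4],[0,0,0],4],
    [[0,0,-8],[0,0,0],4],
    [[0,0,-12],[0,0,0],4],
    [[0,0,-16],[0,0,0],4],
    [[0,0,-20],[0,0,0],4],
  ],
)

```text
t: 5.15
tool_pos: [480.0, 196.6, 82.7]
ee_rot: [2.174, 2.266, -0.0]
force: [2.3, -2.3, 1.3]
finger_gap: 53.7
```

Request:
drive_tool(
  series=[
    [[0,0,-4],[0,0,0],4],
    [[0,0,-8],[0,0,0],4],
    [[0,0,-12],[0,0,0],4],
    [[0,0,-16],[0,0,0],4],
    [[0,0,-20],[0,0,0],4],
  ],
)

```text
t: 5.65
tool_pos: [479.6, 197.0, 82.7]
ee_rot: [1.748, 2.61, -0.001]
force: [1.9, -1.6, 0.8]
finger_gap: 53.9
```

Run:
```python
from h import *
p=snap('wrist','w3.png');rows((480,196,83),1.26);print(read_state()['torque'])
```

```text
t 5.7 pos [479.5 197.   82.7] yaw 1.963 tilt z [ 0. -0. -1.] gap 54.2 F [ 2.5 -2.1  3. ] j [ 0.14  0.52 -0.79  2.    0.5   0.82 -0.54]
turn [1.000e-02 3.000e-02 4.029e+01] shift cm [-0.11  0.   -0.03]
[-0.40102886 -0.56057163 -0.03560126]
```

View pics/w3.png

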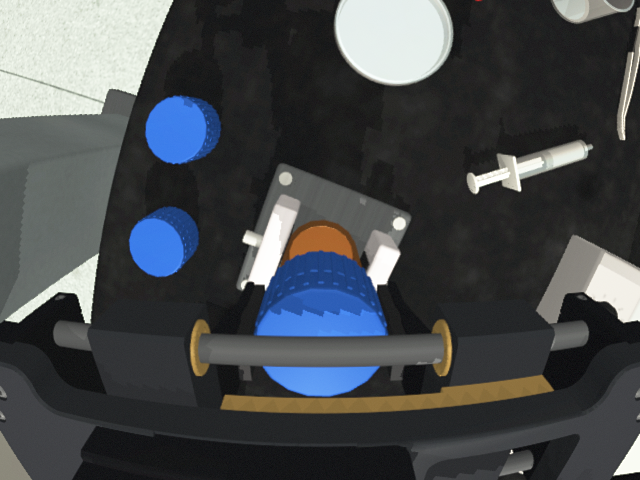

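The fingers hold the cap at columns 258–386 and the base has turned in the view, so the grip looks fine. Continuing the turn.

Request:
drive_tool(
  series=[
    [[0,0,-4],[0,0,0],4],
    [[0,0,-8],[0,0,0],4],
    [[0,0,-12],[0,0,0],4],
    [[0,0,-16],[0,0,0],4],
    [[0,0,-20],[0,0,0],4],
  ],
)

```text
t: 6.2
tool_pos: [479.4, 196.6, 82.7]
ee_rot: [1.27, 2.873, -0.002]
force: [1.7, -2.6, 2.4]
finger_gap: 54.1
```

Request:
drive_tool(
  series=[
    [[0,0,-4],[0,0,0],4],
    [[0,0,-8],[0,0,0],4],
    [[0,0,-12],[0,0,0],4],
    [[0,0,-16],[0,0,0],4],
    [[0,0,-20],[0,0,0],4],
  ],
)

```text
t: 6.7
tool_pos: [479.1, 196.6, 82.7]
ee_rot: [-0.752, -3.05, 0.003]
force: [-0.2, -2.9, 3.7]
finger_gap: 54.2
```

Request:
drive_tool(
  series=[
    [[0,0,0],[0,0,0],4],
    [[0,0,0],[0,0,0],4],
  ],
)

```text
t: 6.9
tool_pos: [479.1, 196.6, 82.7]
ee_rot: [-0.755, -3.049, 0.003]
force: [0.5, -3.7, 5.7]
finger_gap: 53.8
```

Run:
```python
from h import *
rows((480,196,83),1.26);print(read_state()['torque'])
```

```text
t 6.9 pos [479.1 196.6  82.7] yaw 2.656 tilt z [-0.001 -0.002 -1.   ] gap 53.8 F [ 0.5 -3.7  5.7] j [ 0.26  0.58 -0.96  2.    0.62  0.89  0.04]
turn [-0.08  0.09 79.98] shift cm [-0.11 -0.01 -0.03]
[-0.71514702 -0.17098441  0.04707651]
```

Request:
drive_tool(
  series=[
    [[0,0,0],[0,0,-0.3],4],
    [[0,0,0],[0,0,-0.6],4],
    [[0,0,0],[0,0,-1],4],
    [[0,0,0],[0,0,-1],4],
  ],
)

```text
t: 7.3
tool_pos: [478.9, 196.8, 92.7]
ee_rot: [-0.754, -3.049, 0.002]
force: [0.4, -4.3, 1.2]
finger_gap: 53.9
```

No resistance, so I'll keep lifting.

Request:
drive_tool(
  series=[
    [[0,0,0],[0,0,-1],4],
    [[0,0,0],[0,0,-2],4],
    [[0,0,0],[0,0,-3],4],
    [[0,0,0],[0,0,-4],4],
    [[0,0,0],[0,0,-5],4],
  ],
)

```text
t: 7.8
tool_pos: [479.3, 197.8, 143.8]
ee_rot: [0.753, 3.05, 0.001]
force: [0.6, 0.9, -0.9]
finger_gap: 53.7
```

Request:
drive_tool(
  series=[
    [[0,0,0],[0,0,-1],4],
    [[0,0,0],[0,0,-2.5],4],
    [[0,0,0],[0,0,-4],4],
    [[0,0,0],[0,0,-5.5],4],
    [[0,0,0],[0,0,-7],4],
  ],
)

```text
t: 8.3
tool_pos: [479.3, 197.4, 214.0]
ee_rot: [0.753, 3.049, 0.0]
force: [-1.0, -0.3, -0.5]
finger_gap: 54.0
```

Run:
```python
from h import *
p=snap('wrist','w4.png');p=snap('scene','s4.png');rows((527,-343,210),2.656)
```

```text
t 8.4 pos [480.4 198.3 215. ] yaw 2.657 tilt z [ 0.004  0.001 -1.   ] gap 54.1 F [ 0.4  0.4 -1.3] j [ 0.39  0.43 -1.11  1.87  0.43  1.11  0.21]
turn [0.18 0.17 0.05] shift cm [-29.34 -45.72   0.44]
```

View pics/w4.png

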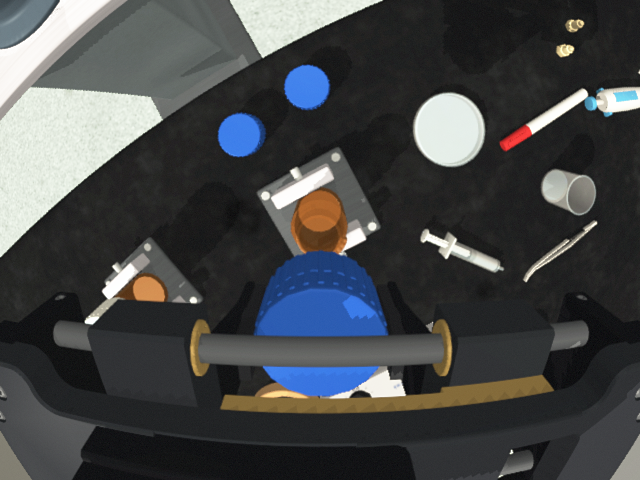

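View pics/s4.png

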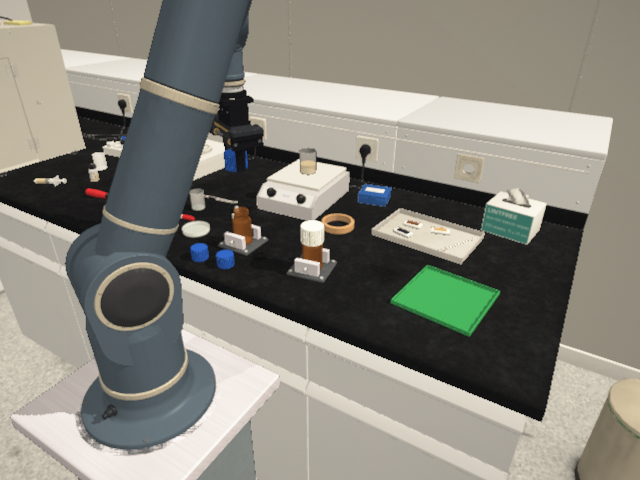

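Both views show the cap in the gripper and the jar open, at (320,225) in the wrist view and (243,228) in the scene view. The white jar has not moved. Moving to the tray.

Request:
drive_tool(
  series=[
    [[0,0,4],[-2.2,-3.5,0],4],
    [[0,0,8],[-4.6,-7.2,0],4],
    [[0,0,12],[-7,-10.9,0],4],
    [[0,0,16],[-9.4,-14.6,0],4],
    [[0,0,20],[-11.8,-18.3,0],4],
  ],
)

```text
t: 8.9
tool_pos: [498.1, -21.5, 212.3]
ee_rot: [-1.276, -2.871, 0.001]
force: [0.9, 0.2, -0.8]
finger_gap: 53.8
```

Run:
```python
from h import *
rows((527,-343,210),1.9)
```

```text
t 8.9 pos [498.1 -21.5 212.3] yaw 2.305 tilt z [-0. -0. -1.] gap 53.8 F [ 0.9  0.2 -0.8] j [ 0.8   0.35 -1.03  1.91  0.35  1.07  0.36]
turn [-0.03  0.   23.22] shift cm [-25.8  -19.4    0.24]
```

Request:
drive_tool(
  series=[
    [[0,0,4],[-3.6,-2.7,0],4],
    [[0,0,8],[-7.2,-5.4,0],4],
    [[0,0,12],[-10.8,-8.1,0],4],
    [[0,0,16],[-14.4,-10.8,0],4],
    [[0,0,20],[-18,-13.5,0],4],
  ],
)

```text
t: 9.4
tool_pos: [519.0, -245.5, 212.2]
ee_rot: [-1.755, -2.605, 0.001]
force: [1.0, 0.2, -0.8]
finger_gap: 53.8
```

Run:
```python
from h import *
rows((527,-343,150),1.95)
```

```text
t 9.4 pos [ 519.  -245.5  212.2] yaw 1.956 tilt z [-0.001  0.    -1.   ] gap 53.8 F [ 1.   0.2 -0.8] j [ 1.01  0.44 -0.86  1.75  0.37  1.11  0.42]
turn [-0.04 -0.02  0.34] shift cm [-9.34 -2.92  6.21]
```

Request:
drive_tool(
  series=[
    [[0,0,0],[-3,-1,0.5],4],
    [[0,0,0],[-6,-2,2],4],
    [[0,0,0],[-9,-2.8,4],4],
    [[0,0,0],[-9.3,-2.9,6],4],
    [[0,0,0],[-9.3,-2.9,8],4],
  ],
)

```text
t: 9.9
tool_pos: [527.1, -342.4, 130.7]
ee_rot: [-1.755, -2.604, 0.0]
force: [0.7, 1.0, -0.8]
finger_gap: 53.4
```

Run:
```python
from h import *
rows((527,-343,20),1.95)
p=snap('scene','s5.png');snap('top','t5.png')
print(tip_of(p,'blue_cap_mid'))
```

```text
t 9.9 pos [ 527.1 -342.4  130.7] yaw 1.956 tilt z [-0.001  0.001 -1.   ] gap 53.4 F [ 0.7  1.  -0.8] j [ 1.05  0.61 -0.77  1.71  0.48  1.03  0.49]
turn [-0.05 -0.06  0.34] shift cm [-0.06 -0.02 11.07]
[{'location': [374.0, 168.6, 15.6], 'confidence': 0.88}, {'location': [362.8, 243.0, 15.6], 'confidence': 0.67}, {'location': [526.1, -342.4, 144.4], 'confidence': 0.66}, {'location': [481.7, 194.6, 102.0], 'confidence': 0.16}]
```

View pics/s5.png

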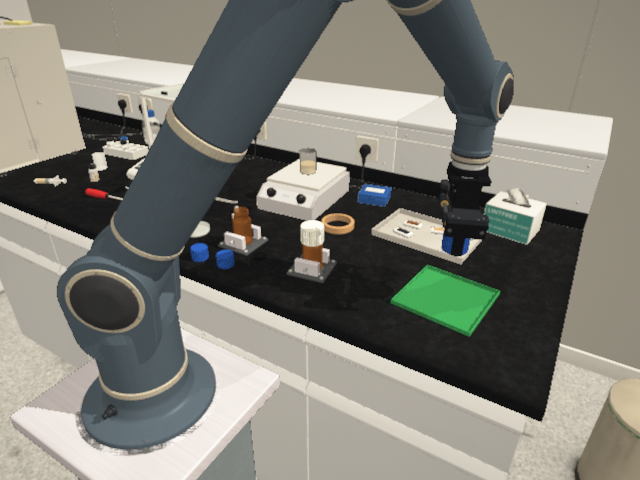

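The cap is held at about (455,243), above the tray (the network puts it at 526, −342, 144). Descending.

Request:
drive_tool(
  series=[
    [[0,0,0],[0,0,2.5],4],
    [[0,0,0],[0,0,5],4],
    [[0,0,0],[0,0,7.5],4],
    [[0,0,0],[0,0,9],4],
    [[0,0,0],[0,0,10.5],4],
  ],
)

```text
t: 10.55
tool_pos: [528.7, -340.8, 27.8]
ee_rot: [1.75, 2.607, 0.0]
force: [0.6, 0.1, -0.5]
finger_gap: 53.9
```

Request:
drive_tool(
  series=[
    [[0,0,0],[0,0,0.4],4],
    [[0,0,0],[0,0,0.8],4],
    [[0,0,0],[0,0,1.1],4],
    [[0,0,0],[0,0,1.3],4],
    [[0,0,0],[0,0,1.4],4],
  ],
)

```text
t: 11.05
tool_pos: [528.2, -340.8, 13.9]
ee_rot: [1.751, 2.607, -0.0]
force: [1.0, 0.3, -0.8]
finger_gap: 53.9
```

Run:
```python
from h import *
rows((527,-343,6),1.95)
```

```text
t 11.05 pos [ 528.2 -340.8   13.9] yaw 1.959 tilt z [ 0.001 -0.    -1.   ] gap 53.9 F [ 1.   0.3 -0.8] j [ 0.98  0.74 -0.68  1.78  0.61  0.84  0.4 ]
turn [0.02 0.04 0.51] shift cm [-0.16 -0.19  0.79]
```

Request:
drive_tool(
  series=[
    [[0,0,0],[0,0,0.2],4],
    [[0,0,0],[0,0,0.4],4],
    [[0,0,0],[0,0,0.5],4],
    [[0,0,0],[0,0,0.6],4],
    [[0,0,0],[0,0,0.6],4],
  ],
)

```text
t: 11.55
tool_pos: [527.9, -340.6, 7.4]
ee_rot: [-1.751, -2.608, 0.0]
force: [0.7, -0.5, -0.5]
finger_gap: 54.0
```

Request:
drive_tool(
  series=[
    [[0,0,0],[0,0,0.1],4],
    [[0,0,0],[0,0,0.1],4],
  ],
)

```text
t: 11.75
tool_pos: [528.1, -340.7, 6.7]
ee_rot: [1.751, 2.608, -0.0]
force: [-0.3, -0.5, 1.2]
finger_gap: 54.0
```

Request:
drive_tool(
  series=[
    [[0,0,0],[0,0,0.1],4],
    [[0,0,0],[0,0,0.1],4],
  ],
)

```text
t: 11.95
tool_pos: [528.1, -340.7, 6.7]
ee_rot: [1.751, 2.608, -0.001]
force: [-3.1, 0.8, 7.7]
finger_gap: 53.9
```

The cap is on the floor (7.7 N upward, no further descent). Opening slowly.

Request:
drive_tool(
  series=[
    [[0,0,0],[0,0,-0.05],5.6],
    [[0,0,0],[0,0,-0.1],6.2],
    [[0,0,0],[0,0,-0.1],7],
    [[0,0,0],[0,0,-0.1],8],
    [[0,0,0],[0,0,-0.1],8.7],
  ],
)

```text
t: 12.45
tool_pos: [527.9, -340.6, 6.4]
ee_rot: [-1.751, -2.608, -0.0]
force: [0.3, -0.3, 0.0]
finger_gap: 78.2
```

Request:
drive_tool(
  series=[
    [[0,0,0],[0,0,0],8.7],
    [[0,0,0],[0,0,0],8.7],
    [[0,0,0],[0,0,-1],8.7],
    [[0,0,0],[0,0,-2],8.7],
    [[0,0,0],[0,0,-3.5],8.7],
  ],
)

```text
t: 12.95
tool_pos: [527.8, -340.5, 42.5]
ee_rot: [-1.751, -2.608, -0.0]
force: [-0.4, -0.0, -0.0]
finger_gap: 86.9
```

Request:
drive_tool(
  series=[
    [[0,0,0],[0,0,-3],8.7],
    [[0,0,0],[0,0,-6],8.7],
    [[0,0,0],[0,0,-9],8.7],
    [[0,0,0],[0,0,-12],8.7],
    [[0,0,0],[0,0,-15],8.7],
  ],
)

```text
t: 13.45
tool_pos: [528.1, -340.4, 194.4]
ee_rot: [1.75, 2.607, -0.0]
force: [0.2, -0.5, 0.4]
finger_gap: 87.1
```

Run:
```python
from h import *
rows((527,-343,6),1.95)
p=snap('wrist','w6.png'); print([ (np.round(r['location']),r['confidence']) for r in tip_of(p,'blue_cap_mid')])
p=snap('scene','s6.png'); print([ (np.round(r['location']),r['confidence']) for r in tip_of(p,'blue_cap_mid')])
print([ (np.round(r['location']),r['confidence']) for r in tip_of(p,'white_cap_mid')])
```

```text
t 13.45 pos [ 528.1 -340.4  194.4] yaw 1.959 tilt z [ 0.001 -0.001 -1.   ] gap 87.1 F [ 0.2 -0.5  0.4] j [ 1.07  0.54 -0.81  1.65  0.43  1.13  0.54]
turn [0.05 0.08 0.54] shift cm [-0.17 -0.21 18.84]
[(array([ 527., -344.,   24.]), 0.69)]
[(array([ 529., -338.,   23.]), 0.79), (array([375., 168.,  15.]), 0.69), (array([366., 243.,  15.]), 0.67)]
[(array([470., -25.,  99.]), 0.58)]
```

View pics/w6.png

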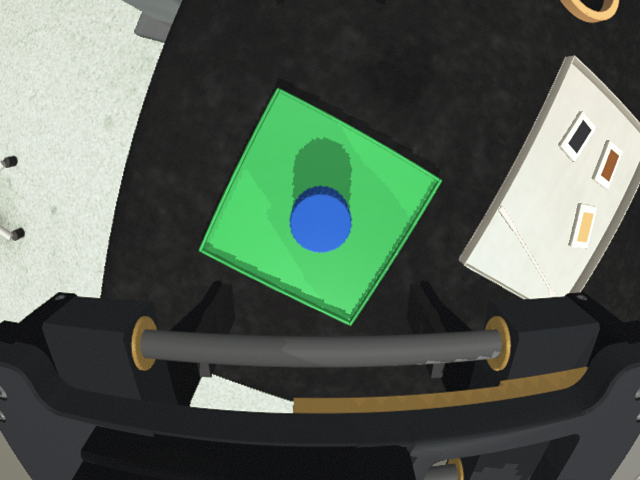

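View pics/s6.png

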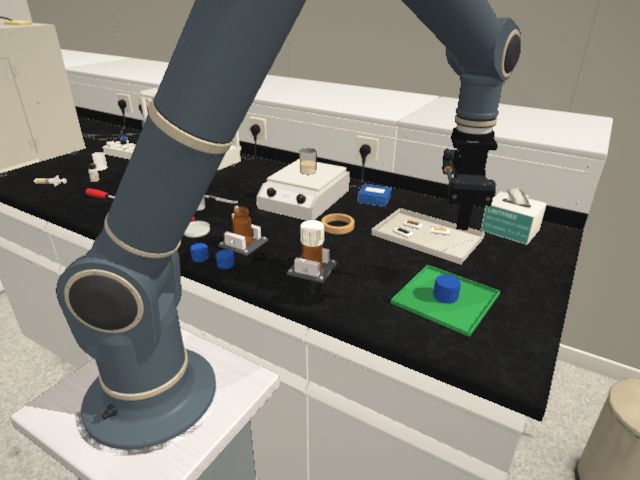

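The cap stands upright in the middle of the tray, at (321,220) in the wrist view and (447,289) in the scene view. The gripper is clear and the white jar is untouched, so I'm handing in.

```bash
python3 -c "
from rig import *
print(hand_in())"
```

```text
the job is handed in; nothing more can be done
None
```

The blue cap is unscrewed and standing top up in the middle of the green tray, and I have handed the job in; the hand-in gave no verdict.

I gripped the cap at about (480, 196) mm and turned it 80° (1.4 rad) anticlockwise. It then lifted straight off with no resistance. I lowered it until it touched the tray floor (7.7 N), opened the fingers and backed off to about 190 mm above the floor. The job took about 13.5 s of the 48 s allowed.

- **Cap position:** the last pictures put the cap's middle at (527, −344, 24) mm from the wrist camera and (529, −338, 23) mm from the scene camera. The tray's centre is about (526, −343) mm, so it is within about 6 mm of centre and at resting height.
- **White jar:** the white cap read (470, −25, 99) mm, against (471, −26, 97) mm at the start from the same camera. It was not disturbed.
- **Not measured directly:** I could not see the cap's turn angle on the jar. I took the thread as released because the tool turned the full 1.4 rad with the grip steady, the twisting load was near zero, and the cap lifted freely.
- **Failed checks:** none failed. The two final cap readings differ by about 6 mm sideways, which is about what the networks' error allows.

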